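# Slide the packer under the cabinet frame's cross rail

### The job

The raised cross rail of the cabinet base frame needs support before its screws are driven: with the fingertips push the flat plywood packer along the table until it sits under the middle of the rail, square to it and sticking out equally on both sides. Keep it flat on the table all the way, never lifted or tipped. Keep the gripper and arm off the frame, and leave the other things where they stand.

Things in the scene. Friction and masses are not known exactly. Their poses are not given: they have to be found in the camera images.
- packer: The packer: a plain flat plywood board, 96 mm (its x) by 160 mm (its y) by 14 mm thick (z), loose on the table, about 0.1 to 0.2 kg. Origin at the centre of its underside. It starts beside the frame, on the +y or the -y side, its long side roughly (within about 0.45 rad) along the frame's y.
- frame: Fixed brown wooden cabinet base frame, H-shaped from above, 40 mm high. Origin on the table under the middle of the cross rail; its x within 0.15 rad of world x. Two runners along its y: 30 mm wide, 200 mm long, inner faces 130 mm from the origin in +x and -x. The packer goes under the rail along the frame's y and ends with its long side along the frame's y.
- rail_mid (a point): Middle of the cross rail, on its top, 40 mm above the table, straight above the frame's origin. The rail runs along the frame's x between the runners, is 44 mm wide in y, and its underside is 18 mm above the table. Two small steel screw heads, 14 mm to either side of this point, mark it. Same axes as the frame.
- foot: Bystander: turned dark wooden furniture foot standing upright, 105 mm high, up to 60 mm across. Origin at the centre of its underside.
- jar: Bystander: clear jar with a steel cap, 64 mm across, 85 mm high, upright. Origin at the centre of its underside.
- knob: Bystander: small light wooden drawer knob standing upright, 36 mm across, 32 mm high. Origin at the centre of its underside.
- driver: Bystander: screwdriver lying on the table, about 0.2 m long along its x, handle to -x. Origin on the table under its middle.
Not all that is in view belongs to the job. Of the things that look like the packer, the largest one is meant.

How it is judged:
By the outcome, as a careful person would: the job done as asked, in the order asked, and still so for the second after the job is handed in, with the robot touching nothing.
It also fails if it takes over 64 s, if anything falls off the work surface, if the arm or the gripper's body presses on something with over 40 N, if the wrist force passes 120 N, or if a joint passes its speed limit or range.

### The arm

A 6-joint arm with a two-finger parallel gripper is mounted at the origin on the work surface. World frame = base frame: x ahead of the robot, y to its left, z up, the work surface at z = 0. Lengths are in mm, angles in rad, forces in N, time in s.
With the tool pointing down it reaches from about 425 to 1125 mm from the base axis. Payload 14.9 kg.
Tool frame: the origin (TCP) lies at the centre of the arm's flange, where the gripper is bolted on; the fingertips stand 191 mm ahead of it and the grasp point (between the pads) lies 172 mm ahead of it; z points along the fingers, y is the direction in which the jaws open and shut (so a half turn about z gives the same grasp; the last joint's range is limited). The gripper opens to 91 mm and grips with 3 to 60 N. Pads are 32 mm wide; open, the fingers measure 118 mm over their backs; the gripper's body (76 mm by 178 mm) begins 60 mm behind the grasp point.
Start: joints at [1.093, 0.379, 1.734, -0, 1.028, -0.033], TCP at [301.203, 631.899, 404.732] pointing down, gripper open.
Joint ranges: [-2.77, 2.77], [-0.74, 2.19], [0, 2.66], [-1.06, 4.2], [0.31, 2.87], [-3.08, 3.08]. Speed limits (rad/s): [1.89, 1.89, 2.39, 3.14, 3.14, 3.14].

### API

Orientations are given as [roll, pitch, yaw] about the fixed x, y, z axes, in that order (R = Rz(yaw) Ry(pitch) Rx(roll)).
In Python, from station import * gives the robot as it stands. The module is installed in compiled form; this text tells all that it offers.
- The arm moves only by the tool move_arm, never from a script. Its arguments are lists of equal length, an entry for each row: "linear": the shift along the world's x, y, z in cm, a list of three; "turn": the turn, a rotation vector about the world's x, y, z in rad, a list of three; "fingers": the opening, from 0 (shut) to 1 (fully open). A call has exactly 8 rows; each row shifts and turns the commanded pose from where the row before left it; what a row does not reach is not made up. A row lasts 1/8 s, in which the tool goes at most 62.5 mm and 10.7 degrees, less where a joint would pass 70% of its speed; a pose out of reach is approached as far as the arm can. A call is refused whole if a number of a shift passes 6.25 or a number of a turn 0.188, either way. A call with a gripper value outside its range is refused whole. The fingers move at their own pace and stop on an object; "newtons" is the grip in N (left out, the last holds). Time passes only in rows, so rows that do not move let the fingers close, or fill a call up. It gives the time, the measured TCP pose, the force and the opening at its end, in the units of the state.
- observe(): the state, without advancing time (a new reading comes with each control period).
- camera(name): name is "side" or "top"; returns the picture (384x512x3 uint8, blue, green, red); there is no depth.
- get_calibration(name): a dict with "K" (3x3 intrinsics, pixels), "eye" and "rotation" of the camera in the world. Camera axes: x right, y up, looking along -z (the intrinsics and any distortion apply to the point x, -y, -z); pixel columns grow to the right and rows downward; lengths in mm; the calibration is good to about 2 mm. A picture is of the moment at which its call begins. get_calibration takes no time and is no camera call.
- sign_off(): hands the job in, once; it reports no verdict.
The state is a dict: "t": time; "joints": joint angles; "joint_vel": joint speeds; "tau": joint torques, N m; "position": TCP position; "eef_rot": TCP orientation; "wrist_force": force on the tool from outside, world axes, zero at the start; "moment": the same for the moment, N m; "width": finger opening in mm.
Only numpy, scipy, OpenCV 4.12 (cv2) and the standard library are available. Lean on these libraries where they do the work, as an engineer would, in place of code of your own. Each camera call takes 0.05 s, during which the arm holds its last target.

## Working session

There is one attempt and no reset: what is moved stays moved. The work goes in short steps, Python scripts to look and compute and a tool call to move; the robot and the scene stay as the last step left them, time stands still between calls to the robot, and variables do not carry over. Pictures are saved under pics/ and viewed, and the job is handed in when it is done.

Besides the shell and the picture viewer there is one more tool, called after ">>>" as a command line: name --argument value ..., lists and objects as JSON in quotes. move_arm: Moves the arm, as the interface text tells. Its arguments: {"type":"object","properties":{"linear":{"type":"array","items":{"type":"array","items":{"type":"number"}}},"turn":{"type":"array","items":{"type":"array","items":{"type":"number"}}},"fingers":{"type":"array","items":{"type":"number"}},"newtons":{"type":"number"}},"required":["linear","turn","fingers"]}

```bash
mkdir -p pics; python3 - <<'E'
from station import *
import cv2
for n in("top","side"):
    im=camera(n); cv2.imwrite(f"pics/{n}0.png",im)
    c=get_calibration(n); print(n,c)
print(observe())
E
```

```text
top {'K': array([[452.23341075,   0.        , 250.34089256],
       [  0.        , 452.23341075, 190.58806986],
       [  0.        ,   0.        ,   1.        ]]), 'eye': array([ 442.72496488,  -10.89149253, 1250.62320644]), 'rotation': array([ 0.09415202,  0.00191314, -1.56437822])}
side {'K': array([[380.56195259,   0.        , 248.93522252],
       [  0.        , 380.56195259, 189.81294004],
       [  0.        ,   0.        ,   1.        ]]), 'eye': array([ 343.0461472 , -689.73517879,  802.85295515]), 'rotation': array([ 0.76344619, -0.01094133, -0.26134102])}
{'t': 0.1, 'joints': array([ 1.09269988e+00,  3.79368679e-01,  1.73475963e+00, -7.33232498e-06,
        1.02848472e+00, -3.33057086e-02]), 'joint_vel': array([ 0.00107737, -0.00199065, -0.00176916, -0.00081973, -0.00138972,
       -0.000369  ]), 'tau': array([ 1.59889682e-03, -7.65031242e+01, -4.35294199e+01,  6.53102598e-02,
        3.98382393e-02,  1.19759920e-05]), 'position': array([301.11364264, 631.72434026, 404.12651173]), 'eef_rot': array([-3.14057263e+00, -2.77053076e-05,  2.69680569e+00]), 'wrist_force': array([ 0.1977259 ,  0.47521623, -0.37034433]), 'moment': array([-0.04726483, -0.03075881, -0.04384688]), 'width': 91.2602849985055}
```

View pics/top0.png

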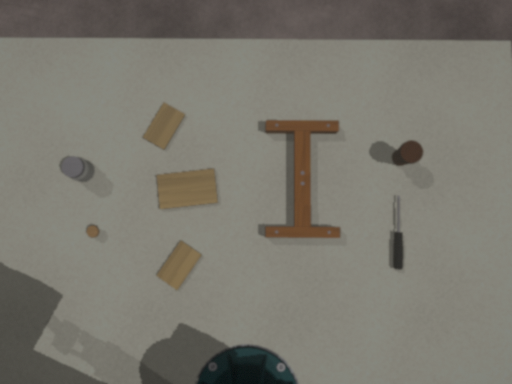

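View pics/side0.png

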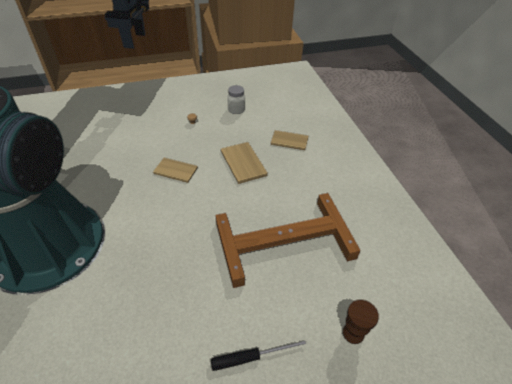

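The three boards in the top view are at (164,126), (186,188) and (179,264). The middle one is clearly the largest and lies along the frame's y, so I take it as the packer. I'll confirm that with an enlarged crop and a measurement.

```bash
cat > h.py <<'E'
import numpy as np, cv2
from scipy.spatial.transform import Rotation as Ro
from station import *
def cam(n):
    c=get_calibration(n); r=c["rotation"]
    return c["K"],np.array(c["eye"]),Ro.from_euler("xyz",r).as_matrix()
def px2w(n,p,z):
    K,e,R=cam(n); p=np.atleast_2d(np.float64(p))
    d=np.c_[(p[:,0]-K[0,2])/K[0,0],-(p[:,1]-K[1,2])/K[1,1],-np.ones(len(p))]@R.T
    return e+d*((z-e[2])/d[:,2])[:,None]
def w2px(n,P):
    K,e,R=cam(n); q=(np.atleast_2d(P)-e)@R
    return np.c_[K[0,0]*q[:,0]/-q[:,2]+K[0,2],K[1,1]*(-q[:,1])/-q[:,2]+K[1,2]]
E
python3 - <<'E'
from h import *
im=cv2.imread("pics/top0.png")
cv2.imwrite("pics/crop0.png",cv2.resize(im[95:295,130:350],None,fx=3.6,fy=3,interpolation=cv2.INTER_CUBIC)[:600] if 0 else cv2.resize(im[95:295,130:350],None,fx=3,fy=3,interpolation=cv2.INTER_CUBIC))
hsv=cv2.cvtColor(im,cv2.COLOR_BGR2HSV)
for p in[(186,188),(164,126),(179,264),(302,180),(60,60+100),(300,128)]: print(p,hsv[p[1],p[0]])
for n,p,z in[("top",(303,183),40),("side",(280,232),40),("side",(291,231),40),("top",(303,170),40),("side",(244,162),14),("top",(186,188),14)]: print(n,p,px2w(n,p,z))
E
```

```text
(186, 188) [ 19  99 124]
(164, 126) [ 19  93 115]
(179, 264) [ 19  97 121]
(302, 180) [ 13 126 105]
(60, 160) [ 27  21 119]
(300, 128) [ 14 138 105]
top (303, 183) [[ 578.43481087 -149.49561017   40.        ]]
side (280, 232) [[ 577.44734677 -147.60786969   40.        ]]
side (291, 231) [[ 605.28483449 -151.54938956   40.        ]]
top (303, 170) [[ 613.74733336 -149.65544075   40.        ]]
side (244, 162) [[562.39262191 155.8940916   14.        ]]
top (186, 188) [[565.52604913 169.13236898  14.        ]]
```

View pics/crop0.png

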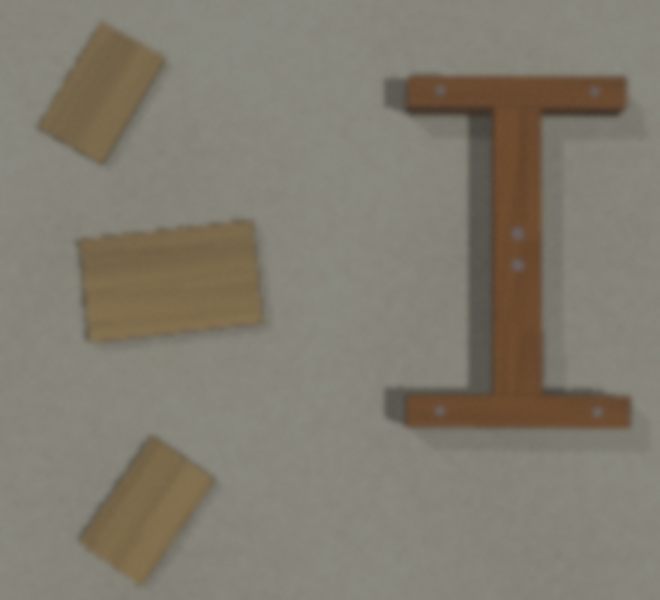

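The crop shows the middle board, crop (170,280), i.e. image (187,188), is the largest. The other two are about half its area. The screw heads are at crop (517,233) and (517,265). Next I measure the packer and frame poses.

```bash
cat >> h.py <<'E'
def pose(im,seed=None,n="top",verbose=True):
    """packer rect & frame pose via minAreaRect of world-projected masks"""
    hsv=cv2.cvtColor(im,cv2.COLOR_BGR2HSV)
    m=cv2.inRange(hsv,(15,65,60),(25,255,255))
    cs,_=cv2.findContours(m,cv2.RETR_EXTERNAL,cv2.CHAIN_APPROX_NONE)
    out=[]
    for c in cs:
        if cv2.contourArea(c)<100: continue
        w=px2w(n,c[:,0],14)[:,:2].astype(np.float32)
        out.append((cv2.contourArea(w),cv2.minAreaRect(w)))
    return sorted(out,key=lambda a:-a[0])
def frame(im,n="top"):
    hsv=cv2.cvtColor(im,cv2.COLOR_BGR2HSV)
    m=cv2.inRange(hsv,(5,100,85),(15,255,255))
    cs,_=cv2.findContours(m,cv2.RETR_EXTERNAL,cv2.CHAIN_APPROX_NONE)
    c=max(cs,key=cv2.contourArea)
    return cv2.minAreaRect(px2w(n,c[:,0],40)[:,:2].astype(np.float32))
def things(im):
    pass
E
python3 - <<'E'
from h import *
im=cv2.imread("pics/top0.png")
for a in pose(im): print(a)
f=frame(im);print(f)
# end dots at frame: runner screws px
c=lambda x,y:(130+x/3-.33,95+y/3-.33)
p=np.array([c(440,90),c(595,91),c(440,411),c(598,412),c(517,233),c(517,265)])
W=px2w("top",p,40);print(W,W[:4].mean(0),W[4:].mean(0))
d=W[0]+W[1]-W[2]-W[3];print(np.arctan2(d[1],d[0])); d=W[0]-W[1]+W[2]-W[3];print(np.arctan2(d[1],d[0])-np.pi/2)
for nm,q,z in[("jar",(70,168),85),("knob",(92,230),32),("foot",(411,151),105)]: print(nm,px2w("top",q,z))
E
```

```text
(14368.127513709478, ((564.4778442382812, 167.8671417236328), (94.7523422241211, 159.24349975585938), 6.935944080352783))
(7503.557179460535, ((357.0994873046875, 185.273681640625), (69.4036636352539, 114.66383361816406), 55.93260192871094))
(7480.871733958367, ((740.1591796875, 235.2589111328125), (69.76167297363281, 114.21741485595703), 60.746219635009766))
((592.4696044921875, -146.63330078125), (312.7285461425781, 193.6001739501953), 0.18122635781764984)
[[ 737.96716059  -77.54972048   40.        ]
 [ 737.87995009 -218.34113048   40.        ]
 [ 447.4621566   -77.84446131   40.        ]
 [ 447.47721285 -218.18215223   40.        ]
 [ 607.36938802 -146.9376995    40.        ]
 [ 578.40913302 -146.81261753   40.        ]] [ 592.69662003 -147.97936613   40.        ] [ 592.88926052 -146.87515852   40.        ]
0.00023370764887199665
-0.0002566588058880992
jar [[608.91376328 461.8838215   85.        ]]
knob [[448.78690538 416.85062629  32.        ]]
foot [[ 655.4131074  -419.26986892  105.        ]]
```

Both cameras agree on the rail's middle: top (592.8,-147.5), side about (591.4,-149.6). The frame yaw is about 0. The packer is at (564.5,168) with yaw +0.121, and its measured size of 95x159 matches the description.

Plan:
1. Open the fingers along y and push +x on the long -x edge. This squares the packer and sets its x.
2. Turn the tool and push -y on the short +y edge.

>>> move_arm --linear '[[2.0,-5,-0.5],[2.0,-5,-0.5],[2.0,-5,-0.5],[2.0,-5,-0.5],[2.0,-5,-0.5],[2.0,-5,-0.5],[2.0,-5,-0.5],[2.0,-5,-0.5]]' --turn '[[0,0,0.055],[0,0,0.055],[0,0,0.055],[0,0,0.055],[0,0,0.055],[0,0,0.055],[0,0,0.055],[0,0,0.055]]' --fingers '[0.9,0.9,0.9,0.9,0.9,0.9,0.9,0.9]'

```text
t: 1.1
position: [461.5, 230.2, 364.6]
eef_rot: [3.142, 0.0, 3.139]
wrist_force: [0.9, 0.1, -0.3]
width: 82.1
```

>>> move_arm --linear '[[0.2,-1.2,-2.2],[0.2,-1.2,-2.2],[0.2,-1.2,-2.2],[0.2,-1.2,-2.2],[0.2,-1.2,-2.2],[0.1,-0.5,-2.2],[0,0,-2.0],[0,0,-1.0]]' --turn '[[0,0,0.003],[0,0,0],[0,0,0],[0,0,0],[0,0,0],[0,0,0],[0,0,0],[0,0,0]]' --fingers '[0.9,0.9,0.9,0.9,0.9,0.9,0.9,0.9]'

```text
t: 2.1
position: [471.9, 166.7, 201.7]
eef_rot: [-3.141, -0.001, 3.14]
wrist_force: [0.2, 0.6, 0.6]
width: 82.1
```

```bash
python3 - <<'E'
from h import *
o=observe();print(o["position"],o["eef_rot"])
for n in("top","side"):
    im=camera(n); cv2.imwrite(f"pics/{n}1.png",im)
E
```

```text
[471.90118912 166.74683084 201.72640227] [-3.14117180e+00 -1.38557501e-03  3.13964223e+00]
```

View pics/side1.png

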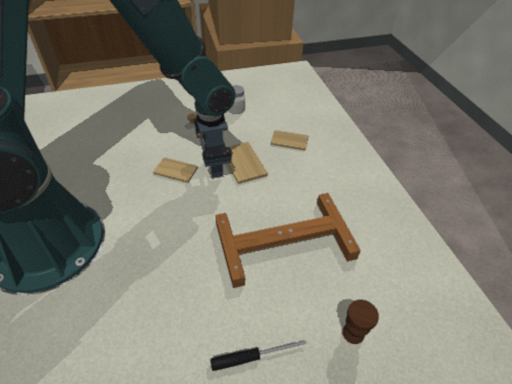

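View pics/top1.png

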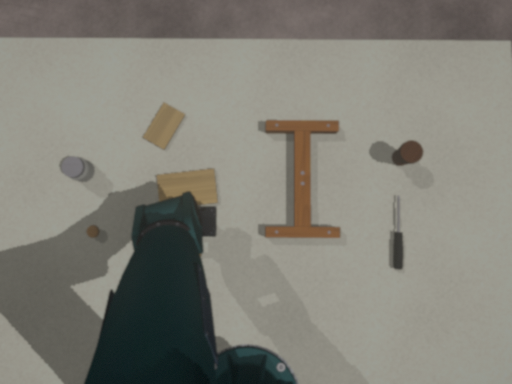

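The fingers are beside the packer's long -x edge, with the tip at about (216,172) in the side view. The packer has not moved. I lower 5 mm and push +x slowly.

>>> move_arm --linear '[[0,0,-0.5],[0.8,0,0],[0.6,0,0],[0.5,0,0],[0.5,0,0],[0.5,0,0],[0.5,0,0],[0.5,0,0]]' --turn '[[0,0,0.002],[0,0,0],[0,0,0],[0,0,0],[0,0,0],[0,0,0],[0,0,0],[0,0,0]]' --fingers '[0.9,0.9,0.9,0.9,0.9,0.9,0.9,0.9]'

```text
t: 3.2
position: [511.5, 166.9, 197.7]
eef_rot: [-3.142, -0.0, -3.141]
wrist_force: [-1.3, 0.9, 0.5]
width: 81.9
```

>>> move_arm --linear '[[0.4,0,0],[0.4,0,0],[0.3,0,0],[0.3,0,0],[0.2,0,0],[0.1,0,0],[0.0,0,0],[0,0,0]]' --turn '[[0,0,0],[0,0,0],[0,0,0],[0,0,0],[0,0,0],[0,0,0],[0,0,0],[0,0,0]]' --fingers '[0.9,0.9,0.9,0.9,0.9,0.9,0.9,0.9]'

```text
t: 4.2
position: [528.2, 166.9, 197.8]
eef_rot: [3.142, 0.0, -3.141]
wrist_force: [0.5, -0.3, -0.5]
width: 82.2
```

```bash
python3 - <<'E'
from h import *
o=observe();print(o["position"],o["eef_rot"],o["wrist_force"])
for n in("top","side"):
    im=camera(n); cv2.imwrite(f"pics/{n}2.png",im)
cv2.imwrite("pics/both2.png",np.vstack([cv2.resize(cv2.imread("pics/top2.png")[100:300,100:350],(625,300)) ,cv2.resize(cv2.imread("pics/side2.png")[90:210,140:340],(625,300))]))
E
```

```text
[528.24589451 166.91456369 197.80124366] [ 3.14152109e+00  3.17370709e-04 -3.14134469e+00] [ 0.53364592 -0.28839581 -0.47447401]
```

View pics/both2.png

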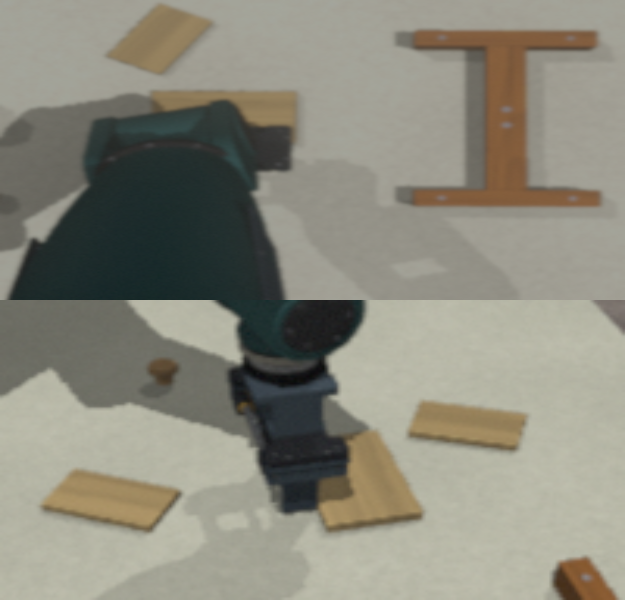

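The packer's edges now look parallel to the frame. I back off, rise, and go behind its +y end while turning the tool.

>>> move_arm --linear '[[-1,0,0],[-1.5,0,0.5],[0,0,3],[0,0,3],[0.5,1,1],[1,2,0],[1.5,2,0],[1.5,2,0]]' --turn '[[0,0,0],[0,0,0],[0,0,0],[0,0,-0.12],[0,0,-0.16],[0,0,-0.16],[0,0,-0.16],[0,0,-0.16]]' --fingers '[0.9,0.9,0.9,0.8,0.7,0.6,0.6,0.6]'

```text
t: 5.3
position: [547.5, 237.5, 273.0]
eef_rot: [-3.141, -0.0, 2.377]
wrist_force: [-0.1, -0.3, -0.6]
width: 54.7
```

>>> move_arm --linear '[[1.5,2,0],[1.5,2,0],[1.5,2,0],[1,1.5,0],[0,0,0],[0,0,0],[0,0,0],[0,0,0]]' --turn '[[0,0,-0.16],[0,0,-0.16],[0,0,-0.16],[0,0,-0.16],[0,0,-0.16],[0,0,-0.011],[0,0,0],[0,0,0]]' --fingers '[0.6,0.6,0.6,0.6,0.6,0.6,0.6,0.6]'

```text
t: 6.3
position: [603.0, 311.7, 272.8]
eef_rot: [-3.142, 0.0, 1.573]
wrist_force: [0.1, -0.2, 0.9]
width: 54.5
```

```bash
python3 - <<'E'
from h import *
o=observe();print(o["position"],o["eef_rot"],o["wrist_force"],o["width"])
for n in("top","side"):
    im=camera(n); cv2.imwrite(f"pics/{n}3.png",im)
for a in pose(cv2.imread("pics/top3.png")): print(a)
cv2.imwrite("pics/both3.png",np.vstack([cv2.resize(cv2.imread("pics/top3.png")[100:300,100:350],(625,300)) ,cv2.resize(cv2.imread("pics/side3.png")[90:210,140:340],(625,300))]))
E
```

```text
[602.97709307 311.71750374 272.84056817] [-3.14154860e+00  3.24119885e-05  1.57274568e+00] [ 0.06549163 -0.2282268   0.86436451] 54.516164034811425
(14240.638360480778, ((594.801513671875, 162.62806701660156), (91.57844543457031, 157.31607055664062), 0.35820338129997253))
(7532.714072452858, ((356.9956359863281, 185.30105590820312), (69.48648834228516, 114.46644592285156), 55.94477844238281))
(7401.2044431027025, ((739.9795532226562, 235.402099609375), (69.70074462890625, 113.56123352050781), 60.490447998046875))
```

View pics/both3.png

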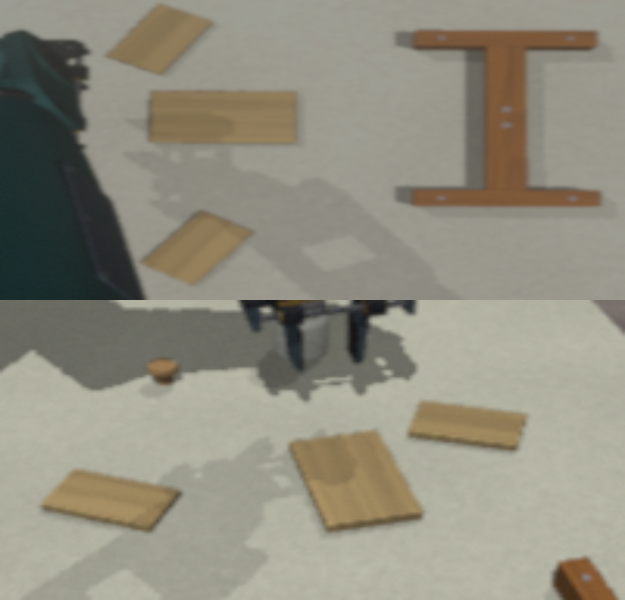

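The packer is now at about (592.6,162.6), square to within 0.006 rad. I lower behind its +y end.

>>> move_arm --linear '[[-0.5,-0.6,0],[-0.5,-1.0,-0.5],[0,-1.0,-1.5],[0,0,-2],[0,0,-2],[0,0,-1],[0,0,-0.5],[0,0,0]]' --turn '[[0,0,-0.002],[0,0,0],[0,0,0],[0,0,0],[0,0,0],[0,0,0],[0,0,0],[0,0,0]]' --fingers '[0.6,0.6,0.6,0.6,0.6,0.6,0.6,0.6]'

```text
t: 7.4
position: [593.3, 286.1, 197.6]
eef_rot: [-3.142, 0.0, 1.569]
wrist_force: [0.6, 0.4, 0.9]
width: 54.3
```

```bash
python3 - <<'E'
from h import *
o=observe();print(o["position"],o["eef_rot"],o["wrist_force"],o["width"])
im=camera("side");cv2.imwrite("pics/s4.png",cv2.resize(im[60:210,140:340],(800,600)))
E
```

```text
[593.26756848 286.06525436 197.60588689] [-3.14151973e+00  3.04299080e-05  1.56900063e+00] [0.6471929  0.40734697 0.93452433] 54.262391762092754
```

View pics/s4.png

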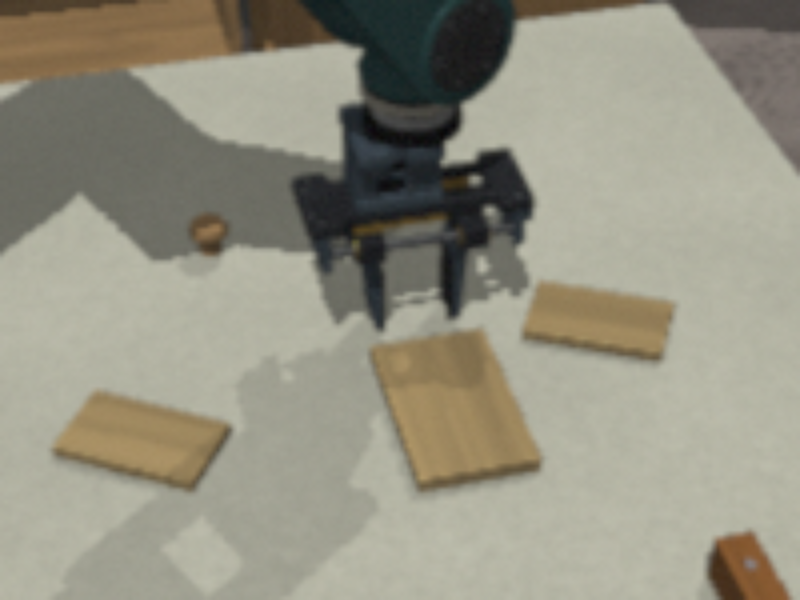

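The fingertips stand behind the short +y end, at crop (378,325) and (452,315). I push -y steadily and stop short of the rail to check.

>>> move_arm --linear '[[0,-1.0,0],[0,-0.8,0],[0,-0.6,0],[0,-0.6,0],[0,-0.8,0],[0,-1.0,0],[0,-1.0,0],[0,-1.0,0]]' --turn '[[0,0,0.002],[0,0,0],[0,0,0],[0,0,0],[0,0,0],[0,0,0],[0,0,0],[0,0,0]]' --fingers '[0.6,0.6,0.6,0.6,0.6,0.6,0.6,0.6]'

```text
t: 8.45
position: [593.2, 217.2, 197.8]
eef_rot: [3.142, -0.0, 1.571]
wrist_force: [0.7, 1.3, 1.7]
width: 54.6
```

>>> move_arm --linear '[[0,-1.0,0],[0,-1.0,0],[0,-1.0,0],[0,-1.0,0],[0,-1.0,0],[0,-1.0,0],[0,-1.0,0],[0,-1.0,0]]' --turn '[[0,0,0],[0,0,0],[0,0,0],[0,0,0],[0,0,0],[0,0,0],[0,0,0],[0,0,0]]' --fingers '[0.6,0.6,0.6,0.6,0.6,0.6,0.6,0.6]'

```text
t: 9.45
position: [593.2, 137.2, 197.7]
eef_rot: [-3.142, 0.0, 1.571]
wrist_force: [0.3, 1.9, 1.1]
width: 54.5
```

>>> move_arm --linear '[[0,-1.0,0],[0,-1.0,0],[0,-1.0,0],[0,-0.8,0],[0,-0.6,0],[0,-0.4,0],[0,-0.2,0],[0,0,0]]' --turn '[[0,0,0],[0,0,0],[0,0,0],[0,0,0],[0,0,0],[0,0,0],[0,0,0],[0,0,0]]' --fingers '[0.6,0.6,0.6,0.6,0.6,0.6,0.6,0.6]'

```text
t: 10.45
position: [593.1, 87.8, 197.6]
eef_rot: [-3.141, 0.0, 1.571]
wrist_force: [0.2, 1.1, -0.9]
width: 54.8
```

```bash
python3 - <<'E'
from h import *
o=observe();print(o["position"],o["eef_rot"],o["wrist_force"],o["width"])
for n in("top","side"):
    im=camera(n); cv2.imwrite(f"pics/{n}5.png",im)
for a in pose(cv2.imread("pics/top5.png")): print(a)
cv2.imwrite("pics/both5.png",np.vstack([cv2.resize(cv2.imread("pics/top5.png")[100:260,100:350],(625,300)) ,cv2.resize(cv2.imread("pics/side5.png")[90:290,140:400],(625,300))]))
E
```

```text
[593.12773687  87.83713957 197.64529891] [-3.14137213e+00  1.31357608e-04  1.57086405e+00] [ 0.15109408  1.13217893 -0.94743573] 54.79202187491884
(10906.00749174086, ((593.2020874023438, -28.77273178100586), (91.50955963134766, 121.39886474609375), 0.3503292202949524))
(7338.141207410488, ((739.6207275390625, 235.66397094726562), (68.64722442626953, 114.26060485839844), 60.99386978149414))
```

View pics/both5.png

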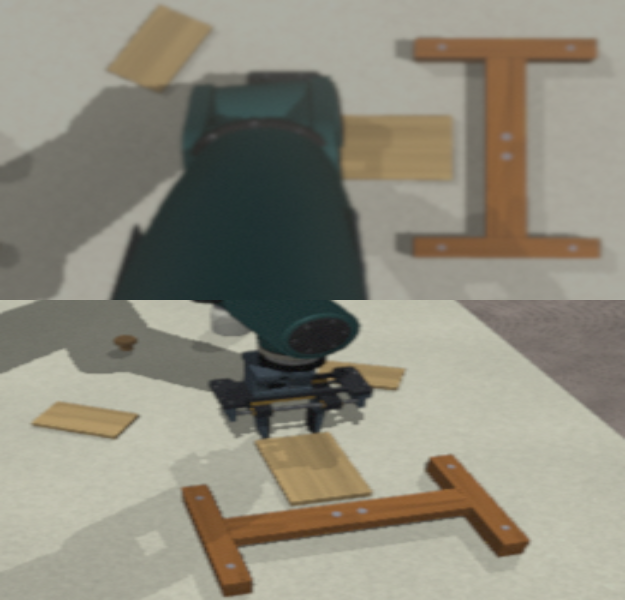

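```bash
cat > e.py <<'E'
from h import *
import sys
im=cv2.imread(sys.argv[1]);y0,y1=float(sys.argv[2]),float(sys.argv[3])
# sample saturation/red-blue in world grid at z=14
xs=np.arange(530,660,.5);ys=np.arange(y0,y1,2.)
P=np.array([[x,y,14] for x in xs for y in ys]);q=w2px("top",P).astype(np.float32)
s=cv2.remap(im.astype(np.float32),q[:,0].reshape(len(xs),-1),q[:,1].reshape(len(xs),-1),cv2.INTER_LINEAR)
r=(s[...,2]-s[...,0])/s.sum(2)
for k,rr in(("all",r),("left",r[:,:len(ys)//2]),("right",r[:,len(ys)//2:])):
    p=rr.mean(1);hi=np.median(p[100:160])
    lo1,lo2=np.median(p[:20]),np.median(p[-20:])
    a=xs[np.where(p>(hi+lo1)/2)[0][0]];b=xs[np.where(p>(hi+lo2)/2)[0][-1]]
    print(k,a,b,(a+b)/2,b-a)
E
python3 e.py pics/top5.png -80 10; python3 e.py pics/top3.png 100 230
```

```text
all 546.5 640.5 593.5 94.0
left 546.5 641.0 593.75 94.5
right 547.0 640.5 593.75 93.5
all 547.0 641.5 594.25 94.5
left 547.0 641.5 594.25 94.5
right 547.5 641.5 594.5 94.0
```

The packer's x is about 593.6 against a target of 592.7, and it is square. I continue under the rail.

>>> move_arm --linear '[[0,-0.5,0],[0,-0.8,0],[0,-1.0,0],[0,-1.0,0],[0,-1.0,0],[0,-1.0,0],[0,-1.0,0],[0,-1.0,0]]' --turn '[[0,0,0],[0,0,0],[0,0,0],[0,0,0],[0,0,0],[0,0,0],[0,0,0],[0,0,0]]' --fingers '[0.6,0.6,0.6,0.6,0.6,0.6,0.6,0.6]'

```text
t: 11.55
position: [593.2, 14.2, 197.7]
eef_rot: [-3.142, 0.0, 1.571]
wrist_force: [-0.3, 0.5, -1.3]
width: 54.9
```

>>> move_arm --linear '[[0,-1.0,0],[0,-1.0,0],[0,-1.0,0],[0,-0.8,0],[0,-0.6,0],[0,-0.4,0],[0,-0.3,0],[0,-0.2,0]]' --turn '[[0,0,0],[0,0,0],[0,0,0],[0,0,0],[0,0,0],[0,0,0],[0,0,0],[0,0,0]]' --fingers '[0.6,0.6,0.6,0.6,0.6,0.6,0.6,0.6]'

```text
t: 12.55
position: [593.2, -38.2, 197.8]
eef_rot: [3.142, -0.0, 1.571]
wrist_force: [0.3, 0.8, 0.2]
width: 54.4
```

```bash
cat > v.py <<'E'
from h import *
import sys
t=sys.argv[1]
o=observe();print(o["t"],o["position"],o["eef_rot"],o["wrist_force"],o["width"])
for n in("top","side"):
    im=camera(n); cv2.imwrite(f"pics/{n}{t}.png",im)
for a in pose(cv2.imread(f"pics/top{t}.png")): print(a)
cv2.imwrite(f"pics/both{t}.png",np.vstack([cv2.resize(cv2.imread(f"pics/top{t}.png")[100:260,200:350],(563,300),interpolation=2)[:,:563] if 0 else cv2.resize(cv2.imread(f"pics/top{t}.png")[110:250,180:380],(560,300)) ,cv2.resize(cv2.imread(f"pics/side{t}.png")[160:300,180:380],(560,300))]))
E
python3 v.py 6
```

```text
12.55 [593.2171594  -38.15852905 197.7507561 ] [ 3.14154636e+00 -1.22591161e-05  1.57087974e+00] [0.30676112 0.78071774 0.20781751] 54.39318499346363
(7434.559586686548, ((356.8479309082031, 185.21578979492188), (69.02597045898438, 113.82017517089844), 55.93260192871094))
(7290.994586855173, ((739.8172607421875, 235.2377471923828), (68.19178009033203, 112.99182891845703), 60.742618560791016))
(4120.614246168174, ((623.9241943359375, -188.76214599609375), (155.9223175048828, 50.005615234375), 1.307548999786377))
```

View pics/both6.png

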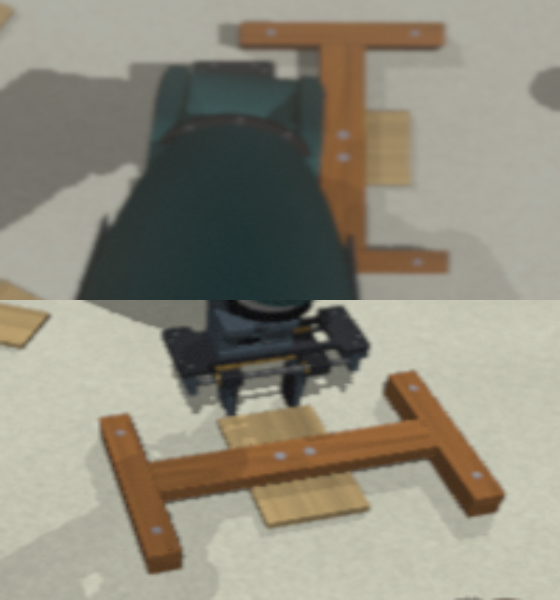

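The packer is under the rail with its front edge at y ≈ -214. It needs about 13 mm more.

>>> move_arm --linear '[[0,-0.3,0],[0,-0.3,0],[0,-0.3,0],[0,-0.2,0],[0,-0.1,0],[0,-0.1,0],[0,0,0],[0,0,0]]' --turn '[[0,0,0],[0,0,0],[0,0,0],[0,0,0],[0,0,0],[0,0,0],[0,0,0],[0,0,0]]' --fingers '[0.6,0.6,0.6,0.6,0.6,0.6,0.6,0.6]'

```text
t: 13.65
position: [593.2, -51.1, 197.7]
eef_rot: [3.142, 0.0, 1.571]
wrist_force: [-0.1, 0.4, -0.2]
width: 54.9
```

>>> move_arm --linear '[[0,0.5,0],[0,1,0],[0,2,0.5],[0,3,1],[-0.5,5,2],[-0.5,5,2],[-0.5,5,2],[-0.5,5,2]]' --turn '[[0,0,0],[0,0,0],[0,0,0],[0,0,0],[0,0,0],[0,0,0],[0,0,0],[0,0,0]]' --fingers '[0.6,0.6,0.6,0.6,0.6,0.6,0.6,0.6]'

```text
t: 14.65
position: [572.3, 216.7, 293.9]
eef_rot: [3.141, -0.0, 1.571]
wrist_force: [0.6, 0.2, -0.2]
width: 55.0
```

```bash
python3 v.py 7; python3 e.py pics/top7.png -220 -185;python3 e.py pics/top7.png -105 -75
```

```text
14.65 [572.29633834 216.74411328 293.88282935] [ 3.14120240e+00 -1.70813555e-04  1.57148241e+00] [ 0.55439778  0.21841241 -0.23367023] 54.97933712854081
(6010.878153983969, ((740.2526245117188, 235.31362915039062), (68.64722442626953, 112.27698516845703), 60.99386978149414))
(5268.866143709514, ((623.3596801757812, -195.38583374023438), (63.48039245605469, 161.50991821289062), 89.41960144042969))
(5189.825744701317, ((594.5256958007812, -99.04181671142578), (99.73734283447266, 60.27645492553711), 1.4667211771011353))
(1598.927983323345, ((381.44915771484375, 163.5304718017578), (60.119346618652344, 48.88425827026367), 56.10429000854492))
all 546.5 641.0 593.75 94.5
left 546.5 641.0 593.75 94.5
right 546.5 641.5 594.0 95.0
all 546.5 641.5 594.0 95.0
left 546.5 641.5 594.0 95.0
right 546.5 641.0 593.75 94.5
```

View pics/both7.png

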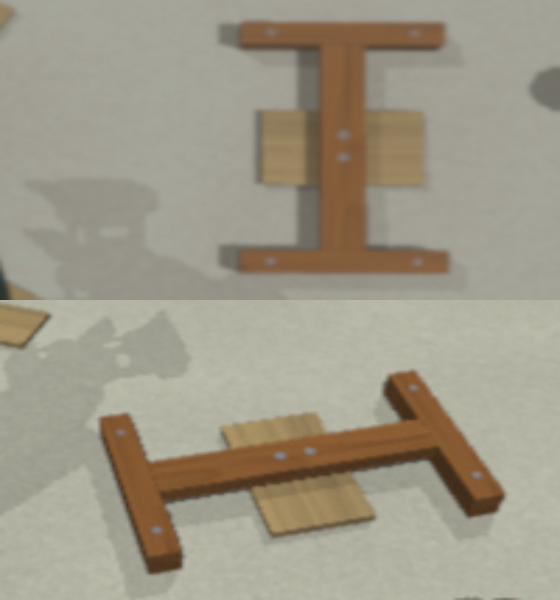

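The arm is clear and the packer sits under the rail on the screw heads, crop (343,135) and (343,157). Next I measure how far it sticks out on each side.

```bash
python3 - <<'E'
from h import *
im=cv2.imread("pics/top7.png")
def prof(n,im,z,x0,x1,y0,y1):
    xs=np.arange(x0,x1,2.);ys=np.arange(y0,y1,.5)
    P=np.array([[x,y,z] for y in ys for x in xs]);q=w2px(n,P).astype(np.float32)
    s=cv2.remap(im.astype(np.float32),q[:,0].reshape(len(ys),-1),q[:,1].reshape(len(ys),-1),cv2.INTER_LINEAR)
    return ys,((s[...,2]-s[...,0])/s.sum(2)).mean(1)
def edges(n,im,z,x0,x1,y0,y1):
    ys,p=prof(n,im,z,x0,x1,y0,y1); g=np.gradient(cv2.GaussianBlur(p[:,None],(1,5),0)[:,0])
    return ys[np.argmax(g)],ys[np.argmin(g)]
for n in("top","side"):
    im=cv2.imread(f"pics/{n}7.png")
    for x0,x1 in((555,590),(600,635)):
        print(n,"front",edges(n,im,14,x0,x1,-245,-212),"back",edges(n,im,14,x0,x1,-90,-50))
    for x0,x1 in((480,530),(655,700)):
        print(n,"rail",edges(n,im,40,x0,x1,-185,-105))
    print(n,"runner ends -x",edges(n,im,40,442,455,-262,-225),edges(n,im,40,442,455,-70,-30))
    print(n,"runner ends +x",edges(n,im,40,730,745,-262,-225),edges(n,im,40,730,745,-70,-30))
im=cv2.imread("pics/top7.png")
print(px2w("top",[(180+343/2.8-.5,110+135/2.143-.5),(180+343/2.8-.5,110+157/2.143-.5)],40))
a=cv2.imread("pics/top0.png");print("frame diff rail",frame(a),frame(im))
E
```

```text
top front (np.float64(-228.0), np.float64(-241.5)) back (np.float64(-52.0), np.float64(-68.5))
top front (np.float64(-228.0), np.float64(-239.5)) back (np.float64(-85.0), np.float64(-68.5))
top rail (np.float64(-166.5), np.float64(-124.5))
top rail (np.float64(-167.0), np.float64(-124.5))
top runner ends -x (np.float64(-245.5), np.float64(-226.5)) (np.float64(-69.0), np.float64(-48.5))
top runner ends +x (np.float64(-244.0), np.float64(-226.5)) (np.float64(-69.0), np.float64(-48.0))
side front (np.float64(-236.5), np.float64(-220.5)) back (np.float64(-58.0), np.float64(-72.0))
side front (np.float64(-236.5), np.float64(-222.0)) back (np.float64(-85.0), np.float64(-72.5))
side rail (np.float64(-183.5), np.float64(-129.5))
side rail (np.float64(-183.0), np.float64(-129.0))
side runner ends -x (np.float64(-256.5), np.float64(-226.5)) (np.float64(-68.0), np.float64(-52.5))
side runner ends +x (np.float64(-257.0), np.float64(-226.5)) (np.float64(-69.0), np.float64(-52.5))
[[ 606.93632972 -146.92683645   40.        ]
 [ 579.06346385 -146.80647031   40.        ]]
frame diff rail ((592.4696044921875, -146.63330078125), (312.7285461425781, 193.6001739501953), 0.18122635781764984) ((592.4739379882812, -146.63328552246094), (312.7198486328125, 193.6001739501953), 0.18122634291648865)
```

The packer's centre is at about (593.8,-148) and the rail's middle at about (593,-147). The 1-2 mm offset is within calibration error, and yaw is about 0. The frame did not move and the robot touches nothing, so I hand in.

```bash
python3 - <<'E'
from station import *
print(sign_off())
E
```

```text
the job is handed in; nothing more can be done
None
```

The packer now lies flat under the middle of the rail, square to it, and the job is handed in at about 15 s of the 64 s allowed. I squared it with a two-finger push in +x on its long edge. I then pushed it in -y under the rail from its short end and backed the gripper clear.

| Last check | Result |
|---|---|
| Packer centre, top camera | about (593.8, -148) mm |
| Midpoint of the two screw heads | about (593.0, -147) mm |
| Yaw error, from edges | within about 0.01 rad |
| Sticking out, +y side | about 56–57 mm (58 mm is ideal) |
| Sticking out, -y side | about 59–61 mm (58 mm is ideal) |

- **Disagreement:** the checks do not quite agree on the y position. The top camera puts the packer about 1–2.5 mm too far towards -y, the side camera about 1 mm. The arm's own position puts it within about 0.5 mm. I left it there because this is close to the 2 mm calibration error.
- **Frame and bystanders:** the measured frame pose did not change. The two smaller boards measured the same at the last clear view of each. The foot, jar, knob and driver I did not measure again, but the arm stayed well away from them.
- **Forces:** wrist force readings were under about 2 N throughout.

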